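# Fit the pointer knob on the flat-sided shaft and close the clamp

### The arm

A 6-joint arm with a two-finger parallel gripper is mounted at the origin on the work surface. World frame = base frame: x ahead of the robot, y to its left, z up, the work surface at z = 0. Lengths are in mm, angles in rad, forces in N, time in s.
With the tool pointing down it reaches from about 300 to 775 mm from the base axis. Payload 14.6 kg.
Tool frame: the origin (TCP) lies between the finger pads; the fingertips stand 19 mm ahead of it and the grasp point (between the pads) is the TCP; z points along the fingers, y is the line along which they close (so a half turn about z gives the same grasp; the last joint's range is limited). The gripper opens to 94 mm and grips with 3 to 60 N. Pads are 16 mm wide; open, the fingers measure 119 mm over their backs; the gripper's body (75 mm by 177 mm) begins 78 mm behind the grasp point.
Start: joints at [1.173, 0.3, 1.521, -0, 1.321, -0.067], TCP at [178.637, 520.171, 224.446] pointing down, gripper open.
Joint ranges: [-3.03, 3.03], [-0.79, 2.21], [0.23, 2.52], [-1.04, 4.18], [0, 3.07], [-2.55, 2.55]. Speed limits (rad/s): [2.22, 2.22, 2.57, 3.14, 3.14, 3.14].

### API

Orientations are given as [roll, pitch, yaw] about the fixed x, y, z axes, in that order (R = Rz(yaw) Ry(pitch) Rx(roll)).
In Python, from cell import monitor, imaging, job, find_in, trace gives the robot as it stands. The module is installed in compiled form; this text tells all that it offers.
- The arm moves only by the tool arm_command, never from a script. Its argument "steps" is a list of rows, each a list of 5 numbers: the opening, from 0 (shut) to 1 (fully open), then the shift along the tool's x, y, z in mm, then the turn about the tool's z in degrees. In form: [[gripper, dx, dy, dz, turn], ...]. A call has 1 to 20 rows; each row is the pose to reach, as a shift and turn from the pose commanded when the call began, along the tool's axes at that moment; what a row does not reach only later rows make up. A row lasts 1/8 s, in which the tool goes at most 62.5 mm and 10.7 degrees, less where a joint would pass 70% of its speed; a pose out of reach is approached as far as the arm can. A call with a gripper value outside its range is refused whole. The fingers move at their own pace and stop on an object; "force" is the grip in N (left out, the last holds). Time passes only in rows, so rows that repeat a pose let the fingers close. It gives the time, the measured TCP pose, the force, the opening and the grip force at its end, in the units of the state.
- monitor.read_state(): the state, without advancing time (a new reading comes with each control period).
- imaging.camera(name): name is "scene" or "top"; returns a dict with "img" (384x512x3 uint8, red, green, blue), "mtx" (3x3 intrinsics, pixels), "view" (4x4, takes a point from world to camera coordinates). Camera axes: x right, y down, z forward; pixel columns grow to the right and rows downward; lengths in mm; the calibration is good to about 2 mm. A picture is of the moment at which its call begins. There is no depth.
- job.sign_off(): hands the job in; it is judged then, once.
Trained networks look in a picture, given as the dict that the camera call returned (one of the last four; its "shot" number tells which), for a name from the list of things; names that differ only in an ending like _2 or _b are one class to them, and where a whole thing is asked for, a point or a joint stands for the part that bears it (a point fixed in the world has none). Each returns a list of dicts, best first, with "p" (0 to 1); they miss things now and then, are a little off and sometimes report something else, mostly with a low value. They report only what shows in the picture. A call takes as long as a camera call. They do not tell look-alikes from the thing itself.
- find_in(picture, target): "rect" ([centre column, centre row, width, height] in pixels, round what is visible of it).
- trace(picture, target): "region" (384x512 bool, what is visible of it) and "rect" ([centre column, centre row, width, height] in pixels, round what is visible of it).
The state is a dict: "clock": time; "joints": joint angles; "qd": joint speeds; "effort": joint torques, N m; "eef_pos": TCP position; "eef_rot": TCP orientation; "wrist_force": force on the tool from outside, world axes, zero at the start; "moment": the same for the moment, N m; "finger_gap": finger opening in mm; "finger_force": force on a finger pad.
Only numpy, scipy, OpenCV 4.12 (cv2) and the standard library are available. Lean on these libraries where they do the work, as an engineer would, in place of code of your own. Each camera call takes 0.05 s, during which the arm holds its last target. There are 200 camera calls.

### The job

Fit the loose black pointer knob onto the flat-sided upright shaft of the small bench clamp, fully home, and then turn it clockwise until the sliding jaw pinches the bearing block firmly against the fixed jaw. Work the jaw only through the knob, leave the knob on the shaft, and leave the wheel, gear and screwdriver where they are.

Things in the scene. Friction and masses are not known exactly. Their poses are not given: they have to be found in the camera images.
- knob: Loose black pointer knob, about 60 g, standing on the table bore down. Grip body 30 (x) by 28 (y) by 46 mm high, flat pinch faces at y = +-14 mm; a tapered nose on its +x side reaches to x = 38 mm, 16 to 42 mm up (white line on top points along it). Origin: on the bore's axis at the underside, z up.
- knob_bore (a point): Mouth of the knob's bore, same point and axes as the knob. The bore is blind, 24 mm deep and D-shaped: radius 10 mm, with a flat on the nose (+x) side 3.5 mm from the axis. It goes over the shaft only with the nose on the side of the shaft's flat, within about 6 degrees.
- shaft_seat (a point): On the axis of the clamp's upright steel shaft, on top of its round foot flange, 44 mm above the table, where the knob's underside rests when home. Turns with the shaft: x points out of the flat (a steel tab on the flange, 26 mm out, points the same way), z up. The shaft stands 22 mm above this point, D-shaped: radius 9 mm, flat 2.5 mm from the axis, last 4 mm tapered.
- shaft (a joint): Shaft angle in rad, growing clockwise seen from above; 0 is jaw open, start 0 to 0.5; stays where left. A rack moves the jaw 14 mm per rad; the block is pinched between both jaws at about 1.3 rad. Friction about 0.07 N m; each newton of pinch adds 0.014 N m: a firm pinch of 5 N takes about 0.15 N m. The knob has up to 0.4 rad of play on the shaft when turned hard.
- jaw_face (a point): Centre of the sliding jaw's pinching face (46 mm wide, 26 mm high, steel). Its y axis points towards the fixed jaw. It moves only along that axis.
- anvil_face (a point): Centre of the fixed jaw's pinching face (50 mm wide, 28 mm high, steel), 14 mm above the clamp's base plate. Its y axis points away from the sliding jaw.
- block: Loose aluminium bearing block, 40 mm along its x, 24 mm thick along its y (the pinched way), 28 mm high, 70 g, with a dark bearing in its x faces. It stands on the clamp's 12 mm thick base plate between the two jaws, with some free play. Origin: centre of its underside.
- clamp: The small bench clamp, fixed to the table: aluminium base plate 90 by 190 mm, 12 mm thick, with the two steel jaws, the grey housing and the shaft. Nothing on it but the knob, once fitted, is higher than the shaft's end at 66 mm. Origin: on the table, under the plate; the shaft is at x = 0, y = -55 mm and the fixed jaw's face at y = +56 mm; the jaw slides along its +y.
- wheel: Bystander: a rubber-tyred robot wheel lying flat, 56 mm across, 22 mm high, on the other side of the clamp from the knob. Origin: centre of its underside.
- gear: Bystander: a grey plastic gear lying flat, 51 mm across, beyond the clamp. Origin: centre of its underside.
- screwdriver: Bystander: a screwdriver lying beyond the clamp, 170 mm long. Origin: near its middle, on the table.
Mind the look-alikes: they are no part of the job. What is shaped like the block but green is not meant.

How it is judged (in metres and radians):
On the way, in this order (a step that is already met when the one before it is completed fails the run):
1. the knob is fully home on the shaft, nose on the flat's side (horizontal distance between knob and shaft_seat below 0.003 m and z of knob in the frame of shaft_seat between -0.003 and 0.003 m and angle between the x axis of knob and the x axis of shaft_seat, either way round below 0.6 rad and angle between knob's own z axis and vertical below 0.1 rad), for 0.2 s.
2. the block is pinched between both jaws with at least 3 N (contact force between block and jaw above 3 N and contact force between block and anvil above 3 N), for 0.2 s.
At the end, for the whole second after the job is handed in: Knob released, at rest, upright and home on the shaft (within 3 mm in height and sideways, along the flat within 0.6 rad); block upright, within 1.5 mm of flush with the fixed jaw, jaw gap under 25.5 mm, both jaws still pressing on it (over 0.5 N); wheel, gear, screwdriver within 30 mm (all of step 1 and contact force between block and jaw above 0.5 N and contact force between block and anvil above 0.5 N and y of block in the frame of anvil_face above -0.0135 m and y of jaw_face in the frame of anvil_face above -0.0255 m and angle between block's own z axis and vertical below 0.1 rad and linear speed of each of knob, block below 0.02 m/s); the robot touches nothing.
It fails at once if the robot pushed the jaw itself (contact force between any of the fingers, the arm and jaw above 1 N).
It fails at once if the wheel, gear or screwdriver was moved by more than 30 mm (distance of any of wheel, gear, screwdriver from where it was at the start of the episode above 0.03 m).
It also fails if it takes over 64 s, if anything falls off the work surface, if the arm or the gripper's body presses on something with over 40 N, if the wrist force passes 120 N, or if a joint passes its speed limit or range.

## Working session

There is one attempt and no reset: what is moved stays moved. The work goes in short steps, Python scripts to look and compute and a tool call to move; the robot and the scene stay as the last step left them, time stands still between calls to the robot, and variables do not carry over. Pictures are saved under pics/ and viewed, at most 10 in all, crops included, and the job is handed in when it is done.

Besides the shell and the picture viewer there is one more tool, called in YAML: its name, and indented under it one key for each argument. arm_command: Moves the arm, as the interface text tells. Its arguments: {"type":"object","properties":{"steps":{"type":"array","items":{"type":"array","items":{"type":"number"}}},"force":{"type":"number"}},"required":["steps"]}

```bash
mkdir -p pics
cat > h.py <<'E'
import numpy as np, cv2
from cell import monitor, imaging, job, find_in, trace
def px2w(c,uv,z):
    K,V=c["mtx"],np.array(c["view"]); R,t=V[:3,:3],V[:3,3]
    d=R.T@np.linalg.solve(K,[uv[0],uv[1],1.]); o=-R.T@t
    return o+d*(z-o[2])/d[2]
def w2px(c,p):
    V=np.array(c["view"]); q=np.array(c["mtx"])@(V[:3,:3]@np.array(p,float)+V[:3,3]); return q[:2]/q[2]
def save(c,n,crop=None,s=1):
    im=c["img"][:,:,::-1]
    if crop: im=im[crop[1]:crop[3],crop[0]:crop[2]]
    cv2.imwrite("pics/"+n,cv2.resize(im,None,fx=s,fy=s,interpolation=cv2.INTER_CUBIC))
E
python3 - <<'E'
from h import *
a=imaging.camera("scene");b=imaging.camera("top")
for n,c in(("scene",a),("top",b)):
    print(n,"cam at",-np.array(c["view"])[:3,:3].T@np.array(c["view"])[:3,3])
    save(c,n+"0.png",s=1.5)
    for t in("knob","shaft","shaft_seat","jaw_face","block","clamp","wheel"):
        print(t,[(np.round(d["rect"]),round(d["p"],2), np.round(px2w(c,d["rect"][:2],30))) for d in find_in(c,t)[:3]])
print(monitor.read_state())
E
```

```text
scene cam at [1155.4297845   338.82831303  522.08469789]
knob [(array([409., 225.,  30.,  29.]), 0.91, array([490., 307.,  30.]))]
shaft [(array([256., 179.,   8.,   9.]), 0.68, array([492., -56.,  30.]))]
shaft_seat []
jaw_face [(array([263., 186.,  45.,  26.]), 0.63, array([509., -25.,  30.]))]
block [(array([289., 193.,  14.,  19.]), 0.8, array([506.,  42.,  30.])), (array([320., 179.,  22.,  12.]), 0.72, array([415.,  83.,  30.]))]
clamp [(array([273., 196.,  82.,  55.]), 0.97, array([535.,  16.,  30.]))]
wheel [(array([159., 170.,  21.,  17.]), 0.83, array([ 576., -296.,   30.]))]
top cam at [ 408.3683656    -4.62071355 1007.76790787]
knob [(array([116., 240.,  28.,  20.]), 0.51, array([477., 303.,  30.]))]
shaft [(array([275., 230.,  12.,  18.]), 0.54, array([504., -51.,  30.]))]
shaft_seat [(array([275., 228.,  12.,  16.]), 0.64, array([509., -50.,  30.])), (array([268., 233.,  53.,  23.]), 0.6, array([498., -34.,  30.])), (array([392., 209.,  27.,  27.]), 0.18, array([ 554., -313.,   30.]))]
jaw_face [(array([268., 231.,  52.,  24.]), 0.57, array([502., -35.,  30.]))]
block [
[... 356 characters left out ...]

{'clock': 0.8, 'joints': array([ 1.17341338e+00,  2.99900258e-01,  1.52100306e+00, -4.32697838e-09,
        1.32066617e+00, -6.66046229e-02]), 'qd': array([ 4.16476009e-04, -6.94460170e-05,  3.96399357e-04, -8.48270430e-04,
        1.37667063e-03,  1.41227700e-03]), 'effort': array([ 1.16707535e-03, -5.31639147e+01, -3.52893162e+01,  7.08635291e-02,
        2.14035180e-02,  2.96395228e-05]), 'eef_pos': array([178.63284759, 520.1804328 , 224.44414312]), 'eef_rot': array([3.14156954e+00, 1.54570531e-06, 2.81081433e+00]), 'wrist_force': array([-0.19041745,  0.24409514, -0.27935651]), 'moment': array([-0.04597338,  0.01208095,  0.00153082]), 'finger_force': 0.0, 'finger_gap': 93.92305210107463}
```

Run:
```python
from h import *
a=cv2.imread("pics/scene0.png");b=cv2.imread("pics/top0.png")
def cr(im,x0,y0,x1,y1,w,h): return cv2.resize(im[int(y0*1.5):int(y1*1.5),int(x0*1.5):int(x1*1.5)],(w,h),interpolation=cv2.INTER_CUBIC)
t1=cr(b,200,200,312,264,525,300);t2=cr(b,90,208,154,272,275,300)
s1=cr(a,216,146,328,210,525,300);s2=cr(a,377,192,441,256,275,300)
cv2.imwrite("pics/m.png",np.vstack([np.hstack([t1,t2]),np.hstack([s1,s2])]))
```

```text
(no output)
```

View pics/m.png

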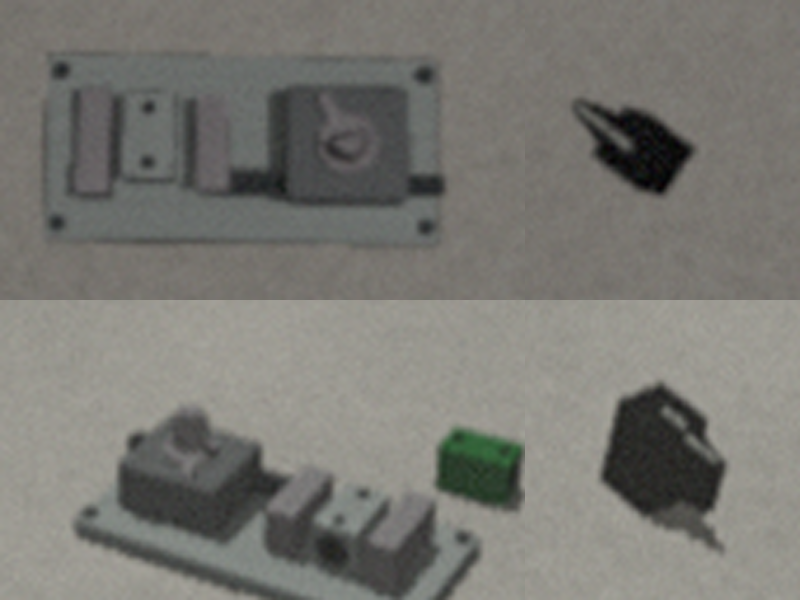

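View pics/top0.png

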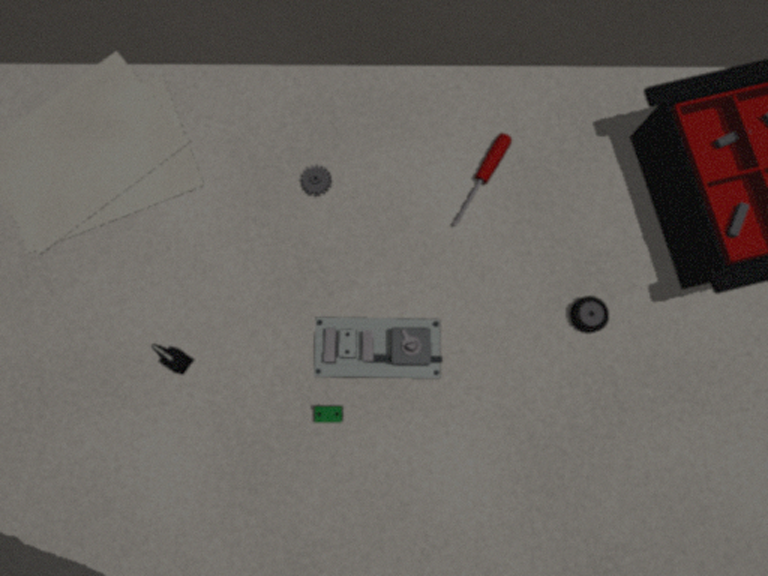

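The pictures show the knob near top pixel (116,240), its nose pointing up and left. The shaft is at (273,230), its tab also pointing up and left, and the green look-alike is at (219,275). Next I'll fit silhouette models.

```bash
cat > fit.py <<'E'
from h import *
from scipy.optimize import minimize
S=8
def render(c,parts,pose,roi):
    x,y,z,th=pose; x0,y0,x1,y1=roi
    R=np.array([[np.cos(th),-np.sin(th)],[np.sin(th),np.cos(th)]])
    m=np.zeros(((y1-y0)*S,(x1-x0)*S),np.uint8)
    for P in parts:
        W=np.c_[P[:,:2]@R.T+[x,y],P[:,2]+z]
        uv=np.array([w2px(c,w) for w in W])
        q=((uv+0.5-[x0,y0])*S).astype(np.float32)
        cv2.fillConvexPoly(m,np.round(cv2.convexHull(q)).astype(np.int32),255)
    return cv2.resize(m,(x1-x0,y1-y0),interpolation=cv2.INTER_AREA)/255.
def box(xa,xb,ya,yb,za,zb): return np.array([[x,y,z] for x in(xa,xb) for y in(ya,yb) for z in(za,zb)],float)
KNOB=[box(-15,15,-14,14,0,46),np.array([[15,s*8,z] for s in(-1,1) for z in(16,42)]+[[38,s*2.5,z] for s in(-1,1) for z in(20,36)],float)]
PLATE=[box(-45,45,-95,95,0,12)]
def fit(obs,parts,p0,z=0):
    # obs: list of (cam, mask, roi)
    def cost(p): return sum(np.sum((render(c,parts,(p[0],p[1],z,p[2]),r)-m)**2)/m.sum() for c,m,r in obs)
    best=None
    for d in(-.3,0,.3):
        s=np.array(p0)+[0,0,d]
        r=minimize(cost,s,method="Nelder-Mead",options=dict(initial_simplex=[s,s+[8,0,0],s+[0,8,0],s+[0,0,.2]],xatol=.02,fatol=1e-5))
        if best is None or r.fun<best.fun:best=r
    return best.x,best.fun
def tr(c,t,near=None):
    ds=trace(c,t)
    d=min(ds,key=lambda d:np.hypot(d["rect"][0]-near[0],d["rect"][1]-near[1])) if near is not None else ds[0]
    r=d["rect"]; roi=[int(r[0]-r[2]/2-8),int(r[1]-r[3]/2-8),int(r[0]+r[2]/2+8),int(r[1]+r[3]/2+8)]
    return c,d["region"][roi[1]:roi[3],roi[0]:roi[2]].astype(float),roi
E
python3 - <<'E'
from fit import *
a=imaging.camera("scene");b=imaging.camera("top")
import pickle;pickle.dump((a,b),open("c0.pkl","wb"))
ka,kb=tr(a,"knob",(409,225)),tr(b,"knob",(116,240))
for o in([ka],[kb],[ka,kb]): print("knob",fit(o,KNOB,(478,303,.85)))
pb=tr(b,"clamp",(254,232)); pa=tr(a,"clamp",(273,196))
print("clamp roi",pb[2],pb[1].sum())
for o in([pb],): print("clamp",fit(o,PLATE,(500,-4,0)))
PARTS=PLATE+[box(-25,25,56,70,12,42),box(-22,22,-85,-25,12,40)]
print("clamp scene approx",fit([pa],PARTS,(500,-4,0)))
print("wheel etc ok")
for z,uv in ((46,(0,0)),): pass
E
```

```text
knob (array([478.59872947, 300.61042378,   0.95680554]), np.float64(0.05169566768730344))
knob (array([480.72759612, 302.90634672,   1.05187393]), np.float64(0.15141661932551775))
knob (array([479.40380283, 301.10056123,   1.03851988]), np.float64(0.239503690545472))
clamp roi [203, 202, 304, 259] 3093.0
clamp (array([5.03031350e+02, 2.54479970e+00, 3.69926413e-03]), np.float64(0.09073831062762426))
clamp scene approx (array([ 5.00591155e+02,  2.20302236e+00, -1.76275098e-02]), np.float64(0.18144128816997615))
wheel etc ok
```

Run:
```python
from fit import *
import pickle;a,b=pickle.load(open("c0.pkl","rb"))
sh=(502,-52.5)
cir=lambda r,z:np.array([[r*np.cos(t),r*np.sin(t),z] for t in np.arange(0,6.28,.3)])
def D(r,f): 
    p=np.array([[r*np.cos(t),r*np.sin(t)] for t in np.arange(0,6.28,.1)]); p[:,0]=np.minimum(p[:,0],f); return p
SH=[np.vstack([cir(14,40),cir(14,44)]),box(0,26,-3,3,41,44),np.vstack([np.c_[D(9,2.5),np.full(63,z)] for z in(44,62)]+[np.c_[D(7.5,1),np.full(63,66)]])]
# average several images to beat noise
for n,c,uv in(("top",b,w2px(b,(*sh,50))),("scene",a,w2px(a,(*sh,50)))):
    c["img"]=c["img"]
    u,v=np.round(uv).astype(int); roi=[u-16,v-14,u+16,v+14]
    im=c["img"][roi[1]:roi[3],roi[0]:roi[2]].astype(float)
    red=cv2.GaussianBlur(im[...,0]-im[...,1],(3,3),.7)
    print(n,uv,np.percentile(red,[5,25,50,75,90,98]))
    m=(np.clip((red-np.percentile(red,50))/(np.percentile(red,97)-np.percentile(red,50)),0,1))
    p,f=fit([(c,m,roi)],SH,(*sh,.4)); print("shaft",p,f)
    pic=cv2.resize(np.hstack([im[:,:,::-1]*1.5,np.repeat(m[...,None]*255,3,2),np.repeat(render(c,SH,(p[0],p[1],0,p[2]),roi)[...,None]*255,3,2)]),None,fx=8,fy=8,interpolation=cv2.INTER_CUBIC)
    cv2.imwrite(f"pics/sh_{n}.png",np.clip(pic,0,255))
t=[cv2.imread(f"pics/sh_{n}.png") for n in("top","scene")]
cv2.imwrite("pics/sh.png",np.vstack(t))
```

```text
top [276.12499883 229.93955107] [-3.85331893 -2.27746712 -1.29719524 -0.29641874  2.10205667  3.27532685]
shaft [ 5.01927262e+02 -4.72445190e+01  4.56936661e-01] 0.09854550635983053
scene [254.56332512 174.08377624] [-2.55886664 -0.88651278  1.01373356  1.81879001  2.22304156  2.7367185 ]
shaft [445.12865407 -82.72312396   1.19214172] 0.6005094334092004[ WARN:0@1.546] global loadsave.cpp:1063 imwrite_ Unsupported depth image for selected encoder is fallbacked to CV_8U.
```

View pics/sh.png

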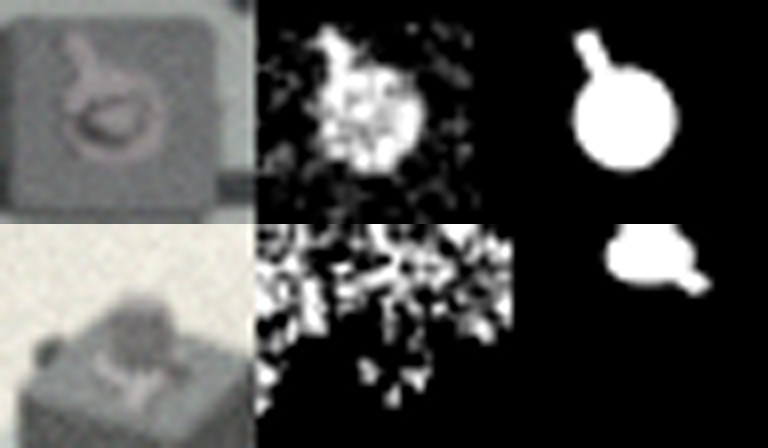

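The top fit agrees with the picture: flange and tab at about (276,229), tab yaw ~0.46. I'll cross-check the shaft position against the plate corners and the scene view.

Run:
```python
from fit import *
import pickle;a,b=pickle.load(open("c0.pkl","rb"))
f=lambda c,u,v,z:np.round(px2w(c,(u,v),z)[:2],1)
print("f",b["mtx"],a["mtx"])
for u,v in((60,70),(425,75),(57,222),(427,228)): print("hole",f(b,200+u/4.6875-.5,200+v/4.6875-.5,12))
print("scene shaft top (66)",f(a,255.5,168.5,66),"base",f(a,255.2,177.6,46))
for z in(44,66): print(w2px(a,(502,-47.2,z)),w2px(a,(502,-52,z)))
# edges of plate in top image: column profile over rows, plate brighter
g=b["img"].astype(float)
rows=slice(214,218); 
print(np.round(g[210:222,200:305].mean(0)[:,2]-g[210:222,200:305].mean(0)[:,0],1)[:].tolist())
```

```text
f [[438.82761266   0.         249.66200932]
 [  0.         438.82761266 187.56827422]
 [  0.           0.           1.        ]] [[372.13432864   0.         255.53641365]
 [  0.         372.13432864 191.82581691]
 [  0.           0.           1.        ]]
hole [539.8  91.4]
hole [539.  -86.5]
hole [466.2  90.9]
hole [465.1 -86.9]
scene shaft top (66) [501.3 -50. ] base [509.5 -46.4]
[256.49891771 176.76654537] [254.77929158 176.25163916]
[256.38724125 168.92275392] [254.64366509 168.41852793]
[-9.1, -9.0, -9.8, -8.6, -9.2, -8.8, -8.2, -9.4, -8.8, -7.7, -2.5, -0.8, 0.4, 0.2, -0.2, -0.1, -0.8, -1.7, -0.8, -1.1, -1.1, -0.8, -0.9, -0.6, -1.2, -0.2, -0.7, 0.0, 0.1, 0.2, -0.9, -0.5, -0.4, 0.0, -0.8, -0.8, 0.1, -0.2, -1.2, -0.7, -0.7, -0.7, -1.5, -0.7, -0.8, -1.8, -1.1, -1.1, -1.8, -0.6, -0.1, 0.1, -1.0, -0.7, -1.1, -0.6, -1.1, -1.0, -0.9, -0.8, -0.7, -0.8, -0.4, -0.2, -0.2, -0.6, 0.0, -1.2, -1.6, -1.6, -1.6, -0.9, -1.0, -1.2, -0.4, -0.2, -1.1, -0.2, -1.4, -1.2, -1.0, -1.2, -0.6, -0.3, -0.5, -0.4, -1.7, -1.1, -1.2, -0.7, -0.4, -1.7, -2.2, -5.8, -8.4, -9.7, -8.8, -9.3, -8.8, -8.6, -8.2, -8.6, -8.2, -9.4, -9.2]
```

arm_command:
  steps:
    - [1,-60,-18,0,-10]
    - [1,-120,-36,20,-20]
    - [1,-180,-54,40,-30]
    - [1,-240,-72,60,-40]
    - [1,-300,-90,80,-50]
    - [1,-340,-104,100,-60]
    - [1,-355.6,-108.8,110,-70]
    - [1,-355.6,-108.8,120,-76]
    - [1,-355.6,-108.8,120,-76]
    - [1,-355.6,-108.8,120,-76]
    - [1,-355.6,-108.8,120,-76]
  force: 10

```text
clock: 2.48
eef_pos: [479.6, 302.2, 105.1]
eef_rot: [-3.141, 0.001, -2.147]
wrist_force: [0.4, -0.7, 0.5]
finger_gap: 94.1
finger_force: 0.0
```

arm_command:
  steps:
    - [1,0,0,40,0]
    - [1,0,0,70,0]
    - [1,0,0,77,0]
    - [1,0,0,77,0]
    - [0.5,0,0,77,0]
    - [0.3,0,0,77,0]
    - [0.2,0,0,77,0]
    - [0.2,0,0,77,0]
    - [0.2,0,0,77,0]
    - [0.2,0,0,77,0]
  force: 10

```text
clock: 3.72
eef_pos: [479.6, 301.8, 27.4]
eef_rot: [3.142, -0.0, -2.146]
wrist_force: [0.4, -0.3, 0.1]
finger_gap: 37.5
finger_force: 0.0
```

Run:
```python
from fit import *
a=imaging.camera("scene");b=imaging.camera("top")
s=monitor.read_state();print(s["finger_gap"],s["finger_force"],s["eef_pos"],s["eef_rot"][2])
save(a,"g1.png",(360,150,460,250),6)
for c in(a,b):
    for t in trace(c,"knob")[:2]: print(t["rect"],t["p"],t["region"].sum())
```

```text
29.33812651422019 0.0 [479.60218926 301.7429871   27.41125689] -2.14598269632644
[413.1, 223.9, 19.1, 23.3] 0.6 359
[121.1, 243.8, 13.8, 12.1] 0.58 126
```

View pics/g1.png

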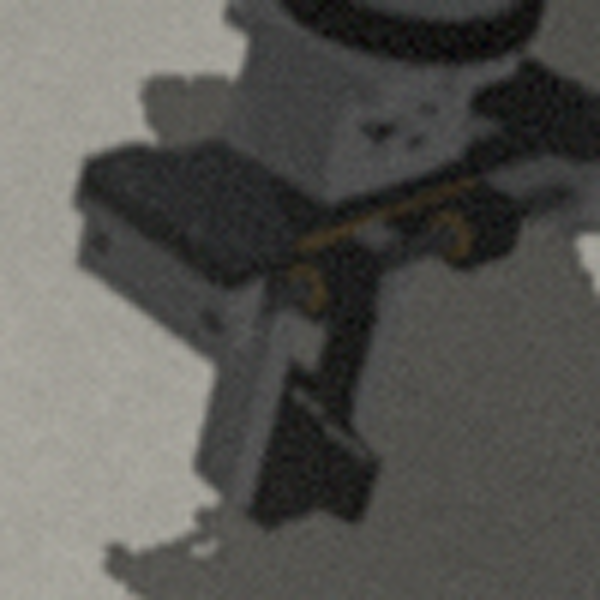

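The fingers straddle the knob, with its nose visible towards the camera at about (415,225). I'll finish closing, lift, and carry it to above the shaft.

arm_command:
  steps:
    - [0.2,0,0,0,0]
    - [0.2,0,0,0,0]
    - [0.2,0,0,0,0]
    - [0.2,0,0,-30,0]
    - [0.2,0,0,-70,0]
    - [0.2,0,0,-85,0]
    - [0.2,0,0,-85,0]
  force: 15

```text
clock: 4.8
eef_pos: [479.8, 301.9, 112.6]
eef_rot: [-3.141, 0.001, -2.146]
wrist_force: [-0.1, 0.3, -0.9]
finger_gap: 28.1
finger_force: 15.0
```

arm_command:
  steps:
    - [0.2,45,-33,-20,5]
    - [0.2,90,-67,-20,10]
    - [0.2,140,-104,-20,16]
    - [0.2,190,-141,-20,21]
    - [0.2,240,-178,-10,26]
    - [0.2,270,-200,-5,30.9]
    - [0.2,281.1,-208.7,0,30.9]
    - [0.2,281.1,-208.7,0,30.9]
    - [0.2,281.1,-208.7,0,30.9]
    - [0.2,281.1,-208.7,0,30.9]

```text
clock: 6.05
eef_pos: [501.9, -46.6, 112.5]
eef_rot: [-3.142, 0.0, -2.683]
wrist_force: [0.3, 0.3, -0.4]
finger_gap: 28.1
finger_force: 15.0
```

Run:
```python
from fit import *
a=imaging.camera("scene");b=imaging.camera("top")
import pickle;pickle.dump((a,b),open("c1.pkl","wb"))
s=monitor.read_state();print(s["finger_gap"],s["finger_force"],s["eef_pos"],s["eef_rot"],s["clock"])
x,y,z=s["eef_pos"]; th=s["eef_rot"][2]+np.pi
im=[]
for c,r in((a,(216,120,296,200)),(b,(236,190,316,270))):
    p=cv2.resize(c["img"][r[1]:r[3],r[0]:r[2],::-1],(400,400),interpolation=cv2.INTER_CUBIC)
    im.append(np.clip(p*1.4,0,255).astype(np.uint8))
for c in (a,b):
    try:
        k=tr(c,"knob",w2px(c,(x,y,z))); print("knob roi",k[2],k[1].sum(), "pred",w2px(c,(x,y,z)))
    except Exception as e: print(e)
cv2.imwrite("pics/h1.png",np.hstack(im))
```

```text
28.152633280731738 14.999903161078691 [501.93279356 -46.88618668 112.60481489] [-3.14143719e+00  2.75795088e-04 -2.68384416e+00] 6.15
knob roi [239, 134, 269, 171] 279.0 pred [256.27234936 151.57207658]
min() iterable argument is empty
```

View pics/h1.png

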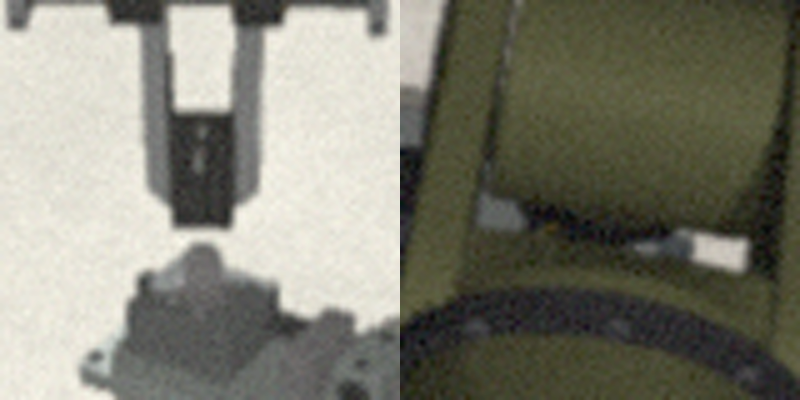

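The scene view shows the knob's bottom centred at column ~256.5 over the shaft at ~256.7, with the nose towards the camera. They line up sideways, so I'll lower gently and watch the force.

arm_command:
  steps:
    - [0.2,0,0,14,0]
    - [0.2,0,0,18,0]
    - [0.2,0,0,20,0]
    - [0.2,0,0,21,0]
    - [0.2,0,0,21,0]

```text
clock: 6.88
eef_pos: [501.9, -47.7, 91.5]
eef_rot: [-3.141, 0.0, -2.685]
wrist_force: [0.1, 0.6, -1.4]
finger_gap: 27.9
finger_force: 15.0
```

Run:
```python
from fit import *
a=imaging.camera("scene")
s=monitor.read_state();print(s["eef_pos"],s["wrist_force"],s["moment"])
p=cv2.resize(a["img"][130:200,216:296,::-1],(800,600)[:1]+(600,),interpolation=cv2.INTER_CUBIC) if 0 else cv2.resize(a["img"][135:195,216:296,::-1],(800,600),interpolation=cv2.INTER_CUBIC)
cv2.imwrite("pics/h2.png",np.clip(p*1.4,0,255).astype(np.uint8))
```

```text
[501.90904749 -47.64926686  91.58070462] [ 0.07511835  0.09352066 -0.39398995] [ 0.03866483 -0.01549094  0.00752677]
```

View pics/h2.png

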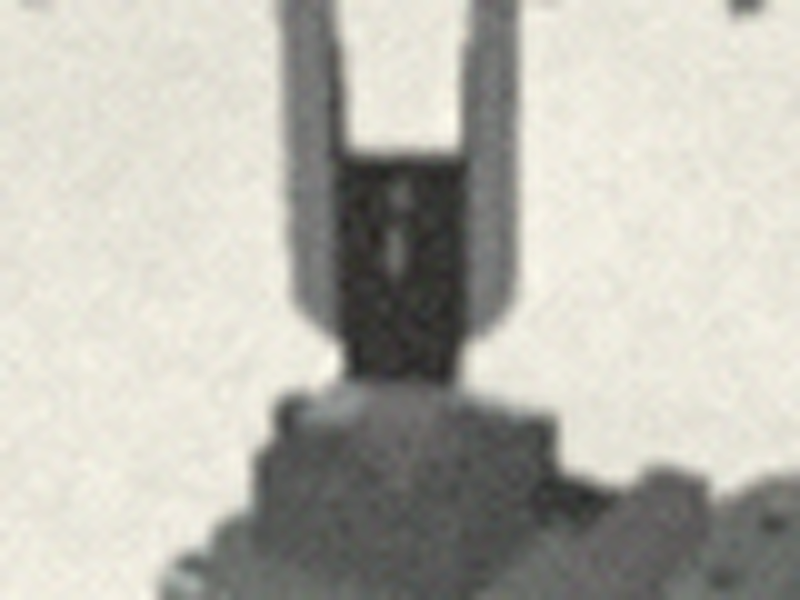

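The knob sits at about column 256, right over the shaft top at row ~173, with no contact force. I'll keep lowering.

arm_command:
  steps:
    - [0.2,0,0,2,0]
    - [0.2,0,0,4,0]
    - [0.2,0,0,6,0]
    - [0.2,0,0,6,0]

```text
clock: 7.42
eef_pos: [502.0, -47.6, 85.3]
eef_rot: [-3.141, 0.0, -2.685]
wrist_force: [3.8, 0.9, -2.2]
finger_gap: 27.7
finger_force: 15.0
```

Sideways force without vertical force means the knob is engaging, slightly off towards -x. I'll shift 1 mm along the nose and continue.

arm_command:
  steps:
    - [0.2,-1,0,0,0]
    - [0.2,-1,0,0,0]
    - [0.2,-1,0,3,0]
    - [0.2,-1,0,5,0]
    - [0.2,-1,0,5,0]

```text
clock: 8.05
eef_pos: [502.6, -47.2, 80.2]
eef_rot: [3.141, -0.0, -2.685]
wrist_force: [-0.2, 0.0, -1.2]
finger_gap: 27.4
finger_force: 15.0
```

arm_command:
  steps:
    - [0.2,0,0,3,0]
    - [0.2,0,0,6,0]
    - [0.2,0,0,8,0]
    - [0.2,0,0,9,0]
    - [0.2,0,0,10,0]
    - [0.2,0,0,10,0]

```text
clock: 8.8
eef_pos: [502.8, -47.2, 71.3]
eef_rot: [-3.142, 0.0, -2.685]
wrist_force: [-4.8, 0.8, 11.6]
finger_gap: 28.2
finger_force: 15.0
```

Run:
```python
from fit import *
a=imaging.camera("scene")
s=monitor.read_state();print(s["eef_pos"],s["eef_rot"],s["wrist_force"],s["moment"],s["joints"][5])
p=cv2.resize(a["img"][140:200,236:316,::-1],(800,600),interpolation=cv2.INTER_CUBIC)
cv2.imwrite("pics/h3.png",np.clip(p*1.4,0,255).astype(np.uint8))
```

```text
[502.76306144 -47.15699169  71.29116171] [-3.14149191e+00  1.33311936e-04 -2.68519631e+00] [-5.54486871  1.505415   13.17077017] [ 0.26661541  1.19745426 -0.0396478 ] -2.193252936785914
```

View pics/h3.png

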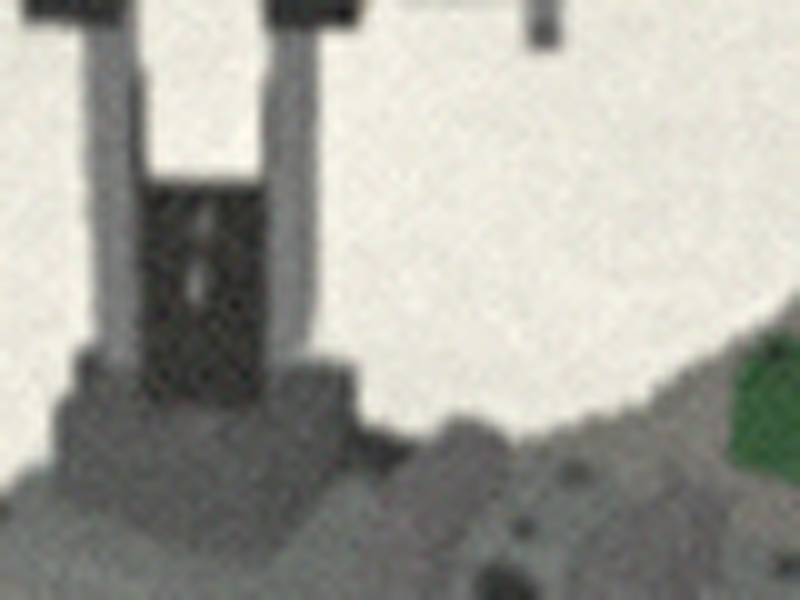

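The knob is home: underside at ~44 mm, with 12 N of downward reaction and the knob sitting flush on the housing in the picture. I'll regrip firmly, ease off the load and start turning clockwise.

arm_command:
  steps:
    - [0.45,0,0,-0.5,0]
    - [0.45,0.5,0,-0.5,0]
    - [0.2,0.5,0,-0.5,0]
    - [0.2,0.5,0,-0.5,0]
    - [0.2,0.5,0,-0.5,0]
    - [0.2,0.5,0,-0.5,6]
    - [0.2,0.5,0,-0.5,12]
    - [0.2,0.5,0,-0.5,18]
    - [0.2,0.5,0,-0.5,24]
    - [0.2,0.5,0,-0.5,30]
    - [0.2,0.5,0,-0.5,30]
  force: 40

```text
clock: 10.22
eef_pos: [503.3, -47.1, 71.1]
eef_rot: [3.141, 0.003, 3.073]
wrist_force: [7.1, 3.1, -4.5]
finger_gap: 27.6
finger_force: 40.0
```

```bash
python3 -c "
from h import *
s=monitor.read_state();print(s['eef_pos'],s['eef_rot'],s['wrist_force'],s['moment'],s['finger_gap'],s['finger_force'])"
```

```text
[503.27296652 -47.09661561  71.06964025] [3.14105922e+00 2.58442947e-03 3.07279405e+00] [ 7.11039995  3.056571   -4.52839536] [ 0.66821944 -1.51199524  0.09896521] 27.591306221224265 39.99915596097708
```

arm_command:
  steps:
    - [0.2,0,0,0,6]
    - [0.2,0,0,0,12]
    - [0.2,0,0,0,18]
    - [0.2,0,0,0,24]
    - [0.2,0,0,0,24]

```text
clock: 10.85
eef_pos: [503.4, -47.6, 71.2]
eef_rot: [3.141, 0.003, 2.654]
wrist_force: [8.1, -1.5, -5.9]
finger_gap: 28.1
finger_force: 40.0
```

```bash
python3 -c "
from h import *
s=monitor.read_state();print(s['eef_pos'],s['eef_rot'],s['wrist_force'],s['moment'],s['finger_gap'],s['finger_force'])
for n in('scene','top'):
  c=imaging.camera(n)
  for t in('block','jaw_face'): print(n,t,[(np.round(d['rect'],1).tolist(),round(d['p'],2)) for d in find_in(c,t)[:2]])
"
```

```text
[503.43072297 -47.60859817  71.16848549] [3.14057851e+00 2.95927421e-03 2.65394235e+00] [ 8.12024391 -1.52753852 -5.94424602] [-0.22450558 -1.54924     0.13235752] 28.06270990495543 39.99903358519077
scene block [([318.2, 180.6, 18.0, 13.1], 0.65), ([303.4, 197.0, 13.7, 24.0], 0.61)]
scene jaw_face [([279.4, 190.0, 18.1, 19.0], 0.5)]
top block [([231.7, 228.1, 11.6, 19.5], 0.69), ([218.2, 275.1, 23.8, 14.5], 0.63)]
top jaw_face []
```

arm_command:
  steps:
    - [0.2,-0.9,0.5,0.4,0]
    - [0.2,-0.9,0.5,0.4,5]
    - [0.2,-0.9,0.5,0.4,10]
    - [0.2,-0.9,0.5,0.4,10]

```text
clock: 11.65
eef_pos: [503.6, -47.8, 70.8]
eef_rot: [-3.141, 0.001, 2.481]
wrist_force: [1.7, -3.8, 1.9]
finger_gap: 27.9
finger_force: 40.0
```

```bash
cat > st.py <<'E'
from h import *
s=monitor.read_state();print(s['eef_pos'],s['eef_rot'],s['wrist_force'],s['moment'],s['finger_gap'],s['finger_force'],s['joints'][5])
E
python3 st.py
```

```text
[503.64459684 -47.84513397  70.84994974] [-3.14149621e+00  1.17489748e-03  2.48116515e+00] [ 1.73715356 -3.78599945  1.92841034] [-1.08762634 -0.33813698  0.06958481] 27.89775346432203 40.00115118920803 -1.076718457688802
```

arm_command:
  steps:
    - [0.2,0,-0.3,0,4]
    - [0.2,0,-0.3,0,8]
    - [0.2,0,-0.3,0,8]

```text
clock: 12.02
eef_pos: [503.6, -48.0, 70.9]
eef_rot: [3.141, 0.001, 2.342]
wrist_force: [2.6, -4.9, 2.5]
finger_gap: 27.6
finger_force: 40.0
```

```bash
python3 st.py
```

```text
[503.56831292 -48.02765587  70.87745418] [3.14123877e+00 1.40061764e-03 2.34248701e+00] [ 2.56710048 -4.90471022  2.47008938] [-1.01997117 -0.43142155  0.08762418] 27.57228786856361 40.000814124941826 -0.9385423593592819
```

arm_command:
  steps:
    - [0.2,0,-0.5,0,4]
    - [0.2,0,-0.5,0,8]
    - [0.2,0,-0.5,0,8]

```text
clock: 12.4
eef_pos: [503.4, -48.3, 70.9]
eef_rot: [3.141, 0.002, 2.203]
wrist_force: [4.0, -3.8, 1.3]
finger_gap: 27.9
finger_force: 40.0
```

```bash
python3 st.py
```

```text
[503.4223886  -48.33348067  70.88832316] [3.14055049e+00 1.62269788e-03 2.20276173e+00] [ 3.9829572  -3.76212811  1.32743676] [-1.00911915 -0.8233867   0.04315085] 27.871716796405437 40.00047739595175 -0.7996542284911152
```

Run:
```python
from fit import *
a=imaging.camera("scene");b=imaging.camera("top")
p=cv2.resize(a["img"][150:210,236:316,::-1],(480,360),interpolation=cv2.INTER_CUBIC)
q=cv2.resize(b["img"][200:260,200:250,::-1],(300,360),interpolation=cv2.INTER_CUBIC)
cv2.imwrite("pics/h4.png",np.clip(np.hstack([p,q])*1.5,0,255).astype(np.uint8))
```

```text
(no output)
```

View pics/h4.png

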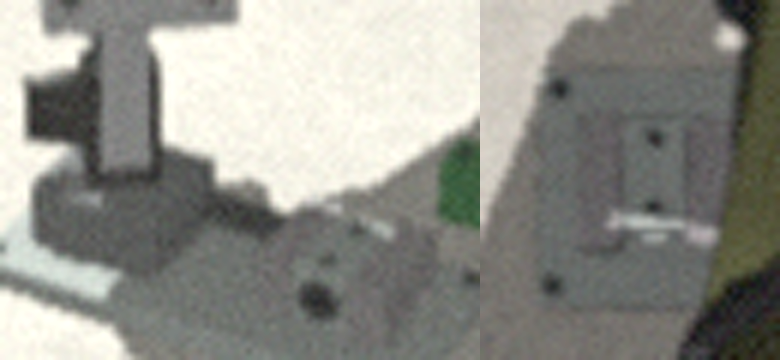

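Jaw, block and fixed jaw now look nearly or fully in contact (block at top-view column ~229). The knob is upright with its nose to the left. I'll turn on until the torque rises.

arm_command:
  steps:
    - [0.2,0,0,0,4]
    - [0.2,0,0,0,8]
    - [0.2,0,0,0,8]

```text
clock: 12.88
eef_pos: [503.2, -48.9, 70.9]
eef_rot: [3.141, 0.002, 2.064]
wrist_force: [1.5, -9.7, 1.4]
finger_gap: 27.6
finger_force: 40.0
```

```bash
python3 st.py
```

```text
[503.20889018 -48.87407977  70.88031846] [3.14134425e+00 2.13943165e-03 2.06381086e+00] [ 1.54234422 -9.67360676  1.4389926 ] [-1.90801631 -0.41222772  0.43296915] 27.57070883665619 40.0008137896657 -0.6604429161995488
```

The torque has risen to 0.43 N m, which is a firm pinch. I'll hold, release and back off upwards.

arm_command:
  steps:
    - [0.2,0,0,0,0]
    - [0.2,0,0,0,0]
    - [0.2,0,0,0,0]
    - [0.5,0,0,0,0]
    - [0.7,0,0,0,0]
    - [0.7,0,0,0,0]
    - [0.7,0,0,-10,0]
    - [0.7,0,0,-30,0]
    - [0.7,0,0,-70,0]
    - [0.7,0,0,-120,0]
    - [0.7,0,0,-170,0]
    - [0.7,120,20,-170,0]
    - [0.7,120,20,-170,0]

```text
clock: 14.5
eef_pos: [463.1, 68.4, 241.7]
eef_rot: [3.14, 0.0, 2.061]
wrist_force: [0.0, 0.2, -0.9]
finger_gap: 65.6
finger_force: 0.0
```

Run:
```python
from fit import *
a=imaging.camera("scene");b=imaging.camera("top")
print(monitor.read_state()["eef_pos"],monitor.read_state()["wrist_force"])
p=cv2.resize(a["img"][150:210,236:316,::-1],(480,360),interpolation=cv2.INTER_CUBIC)
q=cv2.resize(b["img"][200:260,200:250,::-1],(300,360),interpolation=cv2.INTER_CUBIC)
cv2.imwrite("pics/h5.png",np.clip(np.hstack([p,q])*1.5,0,255).astype(np.uint8))
try:
    k=tr(a,"knob",(255,165)); print(k[2],fit([k],KNOB,(502,-48,-1.1),44))
    print("along-view check at z 41/47",[fit([k],KNOB,(502,-48,-1.1),z)[1] for z in(38,41,44,47)])
except Exception as e: print(e)
```

```text
[462.29895655  70.97122008 241.59364588] [-0.22034607  0.32168809 -0.61366899]
[231, 150, 271, 187] (array([501.47949826, -50.16587895,  -0.93846995]), np.float64(0.039553753186971186))
along-view check at z 41/47 [np.float64(0.04351609237422386), np.float64(0.041276885567543005), np.float64(0.039553753186971186), np.float64(0.038768230325323755)]
```

View pics/h5.png

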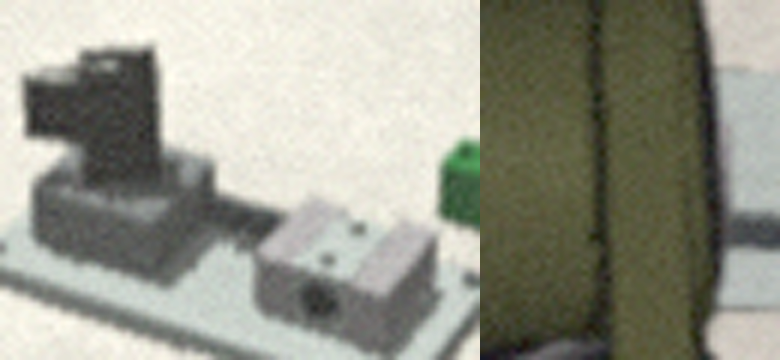

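The picture shows the knob upright and seated on the housing, and the block tight between both jaws with no visible gap. The gripper is clear, so I'm handing in.

```bash
python3 -c "
from cell import job
print(job.sign_off())"
```

```text
the job is handed in; nothing more can be done
None
```

I fitted the knob fully home on the shaft and turned it clockwise until the torque reached about 0.43 N m. The last picture shows the block tight between both jaws, and I handed the job in with the gripper clear, but sign-off gave no verdict.

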